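# Hang the soap caddy on its twin pins at the lavadero

## Task

Hang the blue soap caddy up off the lip: put its two holes over both red steel pins of the tiled upstand, tray towards the robot, slide it fully back until its back plate lies flush against the tiles, and let it hang there on its own, upright. Leave the soap tray, plug, brush and the organiser with its open drawer as they are.

Things in the scene. Friction and masses are not known exactly. Their poses are not given: they have to be found in the camera images.
- caddy: Loose blue plastic soap caddy, 0.2-0.4 kg, standing on the lip. Upright back plate 10 mm thick (x -5 to +5), 140 wide (y), 118 high; on its middle, in the same plane, a grip tab 60 wide, 118 to 185 mm up, to pinch from above along x. A tray 140 wide, 30 high juts from the foot to x = -75. Two holes through the plate. Origin: underside, mid-plate. x out of the plate's back, y left, z up.
- hole_left (a point): Centre of the caddy's left (+y) hole, on the plate's back face (caddy x +5, y +45, z 95 mm). Each hole is 14 mm wide and 20 mm high and goes through.
- hole_right (a point): Centre of the caddy's right (-y) hole, 14 x 20 mm, on the plate's back face (caddy x +5, y -45, z 95 mm).
- upstand: Fixed tiled cement upstand, 200 mm wide (y), 50 thick (x 0 to +50), 153 high, two red steel pins jutting from its front face (plane x = 0) to its -x, towards the robot. Origin: foot of the front face, mid-width; x into the upstand, y left, z up. With the caddy hung flush, both have the same yaw, the caddy's underside is about 34 mm above the lip and its tab stands clear above the upstand's top.
- pin_left (a point): Root of the left (+y) pin: its axis at the front face (upstand x 0, y +45, z 135 mm). Each pin is red, 8 mm thick, round-ended, 42 mm long, and rises about 8 degrees away from the face: its axis ends at x -38, z 140 mm.
- pin_right (a point): Root of the right (-y) pin, like the left one: its axis at the front face (upstand x 0, y -45, z 135 mm).
- soap_tray: Bystander: loose white ceramic soap tray, 110 x 75 x 22 mm. Origin: centre of its underside.
- plug: Bystander: loose purple hard silicone plug, 50 mm across, 40 mm high with its knob. Origin: centre of its underside.
- brush: Bystander: loose bamboo scrubbing brush, 130 mm long (its x), 45 mm wide, 34 mm high. Origin: centre of its underside.
- organiser_drawer0_handle (a point): Handle of the top drawer of the fixed clear plastic organiser (bystander, 160 mm deep, 150 wide, 120 high, drawers facing the robot). The drawer stands 40 to 80 mm pulled out and slides easily. The point is 35 mm in front of the drawer's face.

How it is judged:
By the outcome, as a careful person would: the job done as asked, in the order asked, and still so for the second after the job is handed in, with the robot touching nothing.
It also fails if it takes over 48 s, if anything falls off the work surface, if the arm or the gripper's body presses on something with over 40 N, if the wrist force passes 120 N, or if a joint passes its speed limit or range.

## Robot

A 6-joint arm with a two-finger parallel gripper is mounted at the origin on the work surface. World frame = base frame: x ahead of the robot, y to its left, z up, the work surface at z = 0. Lengths are in mm, angles in rad, forces in N, time in s.
With the tool pointing down it reaches from about 275 to 750 mm from the base axis. Payload 10.2 kg.
Tool frame: the origin (TCP) lies at the very end of the fingers, on their centre line; the grasp point (between the pads) lies 19 mm behind it; z points along the fingers, y is the line along which they close (so a half turn about z gives the same grasp; the last joint's range is limited). The gripper opens to 85 mm and grips with 20 to 120 N. Pads are 22 mm wide; open, the fingers measure 114 mm over their backs; the gripper's body (76 mm by 85 mm) begins 54 mm behind the grasp point. The pads swing forward as they close: fully open they stand 13 mm farther back than shut.
Start: joints at [0.975, 0.313, 1.498, -0, 1.331, -0.223], TCP at [191.231, 488.94, 231.294] pointing down, gripper open.
Joint ranges: [-2.94, 2.94], [-0.97, 2.17], [0.19, 2.56], [-1.23, 4.37], [0.02, 3.11], [-2.88, 2.88]. Speed limits (rad/s): [2.39, 2.39, 3.01, 3.14, 3.14, 3.14].

## Interface

Orientations are given as a unit quaternion [w, x, y, z].
In Python, from rig import ctrl, vision gives the robot as it stands. The module is installed in compiled form; this text tells all that it offers.
- The arm moves only by the tool play_rows, never from a script. Its arguments are lists of equal length, an entry for each row: "translation": the shift along the tool's x, y, z in m, a list of three; "rotation": the turn, a rotation vector about the tool's x, y, z in rad, a list of three; "gripper": the gripper's target within -1 to 1 (shut at 1, half-way at 0, fully open at -1). A call has 1 to 10 rows; each row is the pose to reach, as a shift and turn from the pose commanded when the call began, along the tool's axes at that moment; what a row does not reach only later rows make up. A row lasts 1/8 s, in which the tool goes at most 62.5 mm and 10.7 degrees, less where a joint would pass 70% of its speed; a pose out of reach is approached as far as the arm can. A call with a gripper value outside its range is refused whole. The fingers move at their own pace and stop on an object; "force" is the grip in N (left out, the last holds). Time passes only in rows, so rows that repeat a pose let the fingers close. It gives the time, the measured TCP pose, the force, the opening and the grip force at its end, in the units of the state.
- ctrl.sense(): the state, without advancing time (a new reading comes with each control period).
- vision.capture(name): name is "scene" or "top" or "wrist"; returns a dict with "pixels" (480x640x3 uint8, red, green, blue), "vfov" (degrees; the focal length in pixels is half the picture's height over the tangent of half this angle, whatever the lens; pixels are square), "cx", "cy" (the principal point, pixels), "rvec" (rotation vector, rad) and "tvec" (3), from world to camera coordinates, as OpenCV has them; the wrist camera has in their place "mount" (4x4, takes a point from camera to tool coordinates, whose origin is the TCP and whose axes are the flange's). Camera axes: x right, y down, z forward; pixel columns grow to the right and rows downward; lengths in mm; the calibration is good to about 2 mm. The wrist camera is an equidistant fisheye: a pixel r from the principal point sees the ray r / f radians off the axis. A picture is of the moment at which its call begins: read the wrist's pose just before it. There is no depth.
- ctrl.finish_job(): hands the job in; it is judged then, once.
The state is a dict: "time_s": time; "joints": joint angles; "dq": joint speeds; "tau": joint torques, N m; "eef_pos": TCP position; "ee_rot": TCP orientation; "force": force on the tool from outside, world axes, zero at the start; "wrist_torque": the same for the moment, N m; "grip_width": opening from 0.0 (shut) to 1.0 (fully open); "grip_force": force on a finger pad.
Only numpy, scipy, OpenCV 4.12 (cv2) and the standard library are available. Lean on these libraries where they do the work, as an engineer would, in place of code of your own. Each camera call takes 0.05 s, during which the arm holds its last target. There are 200 camera calls.

## Working session

There is one attempt and no reset: what is moved stays moved. The work goes in short steps, Python scripts to look and compute and a tool call to move; the robot and the scene stay as the last step left them, time stands still between calls to the robot, and variables do not carry over. Pictures are saved under pics/ and viewed, at most 10 in all, crops included, and the job is handed in when it is done.

Besides the shell and the picture viewer there is one more tool, called after "Request:" as name(argument=value, ...) on one line, values as JSON. play_rows: Moves the arm, as the interface text tells. Its arguments: {"type":"object","properties":{"translation":{"type":"array"},"rotation":{"type":"array"},"gripper":{"type":"array"},"force":{"type":"number"}},"required":["translation","rotation","gripper"]}

```bash
mkdir -p pics; cat > h.py <<'E'
import numpy as np, cv2
from rig import ctrl, vision
from scipy.spatial.transform import Rotation as R
def save(n,f):
    d=vision.capture(n); cv2.imwrite(f,d["pixels"][:,:,::-1]); return d
E
python3 - <<'E'
from h import *
import pickle
s=ctrl.sense(); print({k:np.round(v,3) for k,v in s.items()})
D={n:save(n,f"pics/{n}0.png") for n in("scene","top")}
pickle.dump(D,open("d0.pkl","wb"))
for n in D: print(n,{k:np.round(v,3) for k,v in D[n].items() if k!="pixels"})
E
```

```text
{'time_s': np.float64(0.0), 'joints': array([ 0.975,  0.313,  1.498,  0.   ,  1.331, -0.223]), 'dq': array([-0.002,  0.   , -0.002,  0.001, -0.003,  0.002]), 'tau': array([-1.0000e-03, -4.1225e+01, -2.5975e+01, -0.0000e+00,  4.0000e-03,
        0.0000e+00]), 'eef_pos': array([191.074, 488.71 , 230.731]), 'ee_rot': array([-0.   ,  0.185,  0.983, -0.001]), 'force': array([ 0.317, -0.171, -0.194]), 'wrist_torque': array([ 0.008, -0.012,  0.044]), 'grip_force': np.float64(0.0), 'grip_width': np.float64(0.999)}
scene {'vfov': np.float64(45.407), 'cx': np.float64(311.359), 'cy': np.float64(250.894), 'rvec': array([ 1.473,  2.187, -0.779]), 'tvec': array([ 151.702, -371.343, 1610.593])}
top {'vfov': np.float64(53.257), 'cx': np.float64(319.197), 'cy': np.float64(239.975), 'rvec': array([ 2.122, -2.183,  0.094]), 'tvec': array([ 119.908,  578.66 , 1053.423])}
```

View pics/scene0.png

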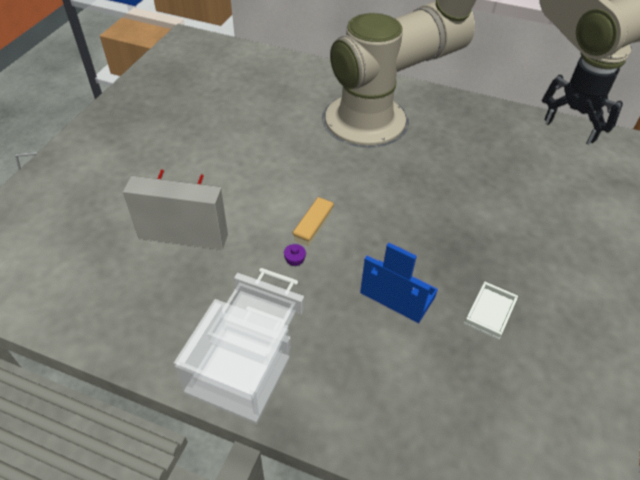

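View pics/top0.png

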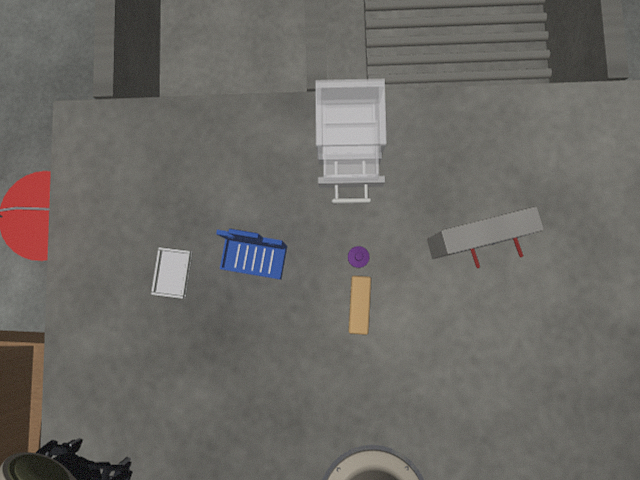

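The scene view looks back from behind the props. It shows the caddy at about (398,280) and the upstand at (177,212) with its pins on the far side. In the top view (up = +x, left = +y) the caddy is at (253,254), and the upstand is at (490,230) with pin tips near (477,266) and (521,256).

```bash
cat >> h.py <<'E'
def ray(d,u,v):
    f=240/np.tan(np.radians(d["vfov"])/2); Rm=cv2.Rodrigues(np.array(d["rvec"],float))[0]
    c=-Rm.T@np.array(d["tvec"]); r=Rm.T@np.array([(u-d["cx"])/f,(v-d["cy"])/f,1.]); return c,r
def onz(d,u,v,z):
    c,r=ray(d,u,v); return c+r*(z-c[2])/r[2]
def tri(a,b):
    A=np.zeros((3,3));B=np.zeros(3)
    for c,r in(a,b):
        r=r/np.linalg.norm(r);P=np.eye(3)-np.outer(r,r);A+=P;B+=P@c
    return np.linalg.solve(A,B)
def redm(p):
    p=p.astype(int); return ((p[...,0]>90)&(p[...,1]<70)&(p[...,2]<70)).astype(np.uint8)
E
python3 - <<'E'
from h import *
import pickle
D=pickle.load(open("d0.pkl","rb")); t=D["top"]; 
print("cam",ray(t,0,0)[0].round(),ray(D["scene"],0,0)[0].round())
m=redm(t["pixels"]); m[:,:300]=0
n,l,st,c=cv2.connectedComponentsWithStats(m)
for i in range(1,n):
    if st[i,4]<15: continue
    v,u=np.nonzero(l==i); top=v<=v.min()+1; bot=v>=v.max()-1
    a=(u[top].mean(),v.min()-.5);b=(u[bot].mean(),v.max()+.5)
    print(st[i],a,b,onz(t,*a,135).round(1),onz(t,*b,141).round(1))
a=cv2.resize(t["pixels"][200:290,205:300],None,fx=4,fy=4,interpolation=cv2.INTER_CUBIC)
b=cv2.resize(t["pixels"][200:290,455-30:550],None,fx=3.2,fy=4,interpolation=cv2.INTER_CUBIC)
s=D["scene"]["pixels"]; e=cv2.resize(s[235:325,350:445],None,fx=2.5,fy=2.5,interpolation=cv2.INTER_CUBIC)
im=np.zeros((590,790,3),np.uint8); im[:360,:380]=a; im[:360,385:385+400]=b; im[362:362+e.shape[0],:e.shape[1]]=e
e=cv2.resize(s[160:250,115:240],None,fx=2.5,fy=2.5,interpolation=cv2.INTER_CUBIC); im[362:362+e.shape[0],385:385+e.shape[1]]=e
cv2.imwrite("pics/crop.png",im[:,:,::-1])
E
```

```text
cam [ 460.   79. 1114.] [1281.  337. 1000.]
[513 238  10  19  73] (np.float64(514.5), np.float64(237.5)) (np.float64(520.5), np.float64(256.5)) [ 563.8 -296.8  135. ] [ 524.3 -303.7  141. ]
[471 248   9  20  73] (np.float64(472.25), np.float64(247.5)) (np.float64(477.5), np.float64(267.5)) [ 545.8 -210.1  135. ] [ 504.5 -216.3  141. ]
```

View pics/crop.png

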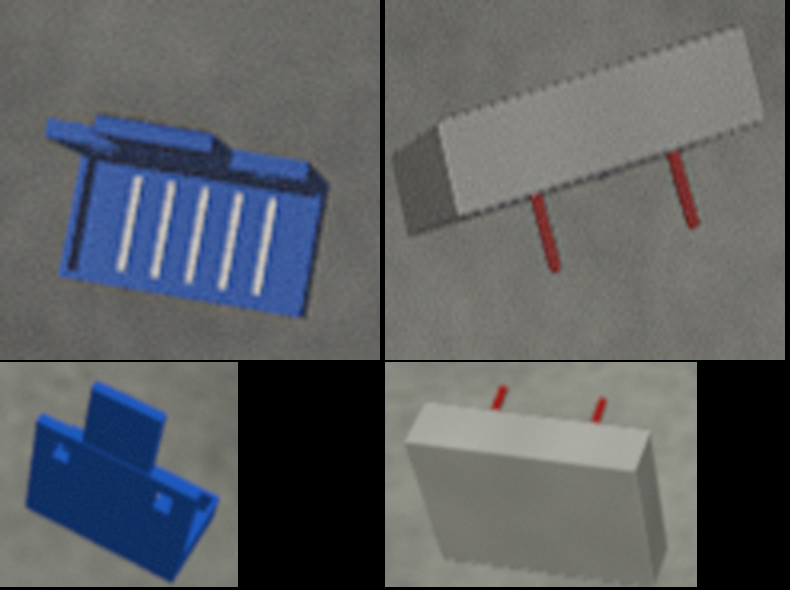

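The crop shows the caddy's tab top from about (97,122) to (213,142), with the tray on the robot side. The upstand's top front edge runs from (458,215) to (763,120), and both pins point at the robot.

```bash
python3 - <<'E'
from h import *
import pickle
D=pickle.load(open("d0.pkl","rb")); t=D["top"]; s=D["scene"]
C=lambda x,y:(205+(x+.5)/4-.5,200+(y+.5)/4-.5)
U=lambda x,y:(425+(x-385+.5)/3.2-.5,200+(y+.5)/4-.5)
S=lambda x,y:(350+(x+.5)/2.5-.5,235+(y-362+.5)/2.5-.5)
def yaw(a,b): d=b-a; return np.degrees(np.arctan2(d[1],d[0]))
for nm,F,p,q,z in(("tabtop",C,(97,122),(213,142),185),("upfront",U,(458,215),(763,120),153),("upback",U,(440,122),(742,28),153),("traybottomfront",C,(63,276),(304,317),30)):
    a=onz(t,*F(*p),z);b=onz(t,*F(*q),z); print(nm,a.round(1),b.round(1),((a+b)/2).round(1),np.linalg.norm(a-b).round(1),"yaw",(yaw(b,a)-90).round(2))
pt=[onz(t,*C(47,127),118),onz(t,*C(318,176),118)]; print("platetop",np.round(pt,1),((pt[0]+pt[1])/2).round(1),np.linalg.norm(pt[0]-pt[1]),yaw(pt[1],pt[0])-90)
for nm,ps in (("tab",[(95,383),(165,415)]),("plate",[(40,416),(217,498)])):
    for p in ps: print(nm,onz(s,*S(*p),185 if nm=="tab" else 118).round(1))
# scene tab and top triangulation
print(tri(ray(t,*C(97,122)),ray(s,*S(165,415))),tri(ray(t,*C(213,142)),ray(s,*S(95,383))))
E
```

```text
tabtop [589.5 277.4 185. ] [577.9 220.3 185. ] [583.7 248.9 185. ] 58.3 yaw -11.49
upfront [ 533.9 -154.9  153. ] [ 576.1 -347.   153. ] [ 555.  -250.9  153. ] 196.7 yaw 12.38
upback [ 581.1 -146.3  153. ] [ 623.1 -337.6  153. ] [ 602.1 -241.9  153. ] 195.9 yaw 12.38
traybottomfront [523.2 330.4  30. ] [496.2 193.4  30. ] [509.7 261.9  30. ] 139.6 yaw -11.16
platetop [[597.  318.2 118. ]
 [566.8 175.5 118. ]] [581.9 246.8 118. ] 145.86643550920158 -11.935275963589376
tab [577.1 219.3 185. ]
tab [587.2 276.1 185. ]
plate [569.1 179.3 118. ]
plate [594.2 329.2 118. ]
[589.23937885 276.54476531 187.57290286] [577.88097005 219.78150175 186.02540342]
```

```bash
cat >> h.py <<'E'
def goto(x,y,z,yaw,s=None):
    s=s or ctrl.sense(); w=np.array(s["ee_rot"]); R0=R.from_quat(np.r_[w[1:],w[0]])
    a=np.radians(yaw); Y=np.array([np.cos(a),np.sin(a),0]); Z=np.array([0,0,-1.])
    R1=R.from_matrix(np.c_[np.cross(Y,Z),Y,Z]); t=R0.inv().apply(np.array([x,y,z])-s["eef_pos"])/1000
    print("t",t.round(4),"r",(R0.inv()*R1).as_rotvec().round(4))
def wpose(s):
    w=np.array(s["ee_rot"]); return R.from_quat(np.r_[w[1:],w[0]]).as_matrix(),np.array(s["eef_pos"])
def wray(d,s,u,v):
    f=240/np.tan(np.radians(d["vfov"])/2); x=np.array([u-d["cx"],v-d["cy"]]); r=np.hypot(*x); th=r/f
    k=np.r_[x/max(r,1e-9)*np.sin(th),np.cos(th)]; M=np.array(d["mount"]); Rm,p=wpose(s)
    return Rm@M[:3,3]+p, Rm@(M[:3,:3]@k)
def wonz(d,s,u,v,z):
    c,r=wray(d,s,u,v); return c+r*(z-c[2])/r[2]
def wproj(d,s,P):
    f=240/np.tan(np.radians(d["vfov"])/2); Rm,p=wpose(s); M=np.array(d["mount"])
    q=M[:3,:3].T@(Rm.T@(np.array(P)-p)-M[:3,3]); n=np.hypot(q[0],q[1]); th=np.arctan2(n,q[2])
    return np.array([d["cx"],d["cy"]])+f*th*q[:2]/n
E
python3 -c "
from h import *
goto(583,249,270,-11.5)"
```

```text
t [-0.4523 -0.0806 -0.0392] r [-1.1000e-03  6.0000e-04  1.3987e+00]
```

Request:
play_rows(translation=[[-0.03,-0.005,-0.003],[-0.08,-0.014,-0.007],[-0.135,-0.024,-0.012],[-0.19,-0.034,-0.016],[-0.245,-0.044,-0.021],[-0.3,-0.053,-0.026],[-0.35,-0.062,-0.03],[-0.4,-0.071,-0.035],[-0.435,-0.078,-0.038],[-0.452,-0.081,-0.039]], rotation=[[0,0,0.1],[0,0,0.25],[0,0,0.41],[0,0,0.58],[0,0,0.75],[0,0,0.92],[0,0,1.08],[0,0,1.23],[0,0,1.35],[0,0,1.4]], gripper=[-1,-1,-1,-1,-1,-1,-1,-1,-1,-1])

```text
time_s: 1.35
eef_pos: [584.0, 247.4, 269.6]
ee_rot: [-0.0, 0.776, 0.631, -0.0]
force: [-0.3, 0.1, -0.6]
grip_width: 1.002
grip_force: 0.0
```

```bash
python3 - <<'E'
from h import *
import pickle
vision.capture("wrist");vision.capture("wrist")
s=ctrl.sense(); d=save("wrist","pics/w1.png"); pickle.dump((s,d),open("w1.pkl","wb"))
print(s["time_s"],s["eef_pos"],s["joints"].round(2),np.array(d["mount"]).round(2).tolist(),d["vfov"],d["cx"],d["cy"])
for P in [(589.5,277.4,185),(577.9,220.3,185)]: print(wproj(d,s,P).round(1))
goto(583,249,270,-11.5)
E
```

```text
1.45 [583.64719598 247.68270782 269.34533903] [ 0.22  0.55  1.06 -0.    1.54  0.42] [[-0.0, -0.96, -0.27, 68.32], [1.0, -0.0, -0.0, 0.76], [0.0, -0.27, 0.96, -142.67], [0.0, 0.0, 0.0, 1.0]] 65.70646984690485 322.24275582496574 238.77505571638693
[320.9 198.9]
[321.3 286.3]
t [ 0.0005  0.0001 -0.0004] r [-0.0011  0.0004 -0.0013]
```

View pics/w1.png

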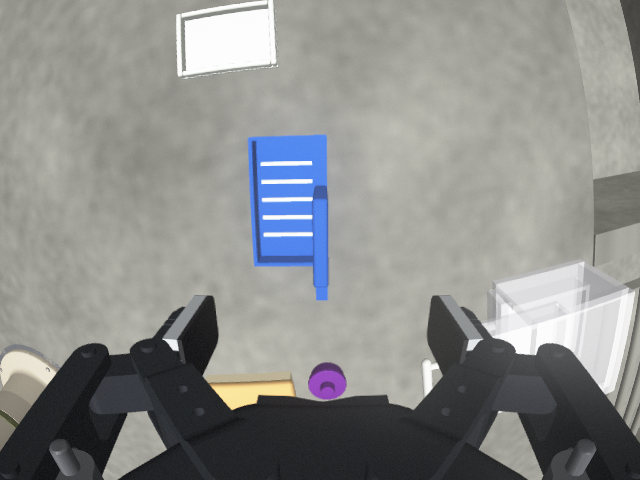

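The wrist view shows the tab almost vertical at column 321, rows ~188–287. That agrees with the projected estimate (321,199)–(321,286).

```bash
python3 - <<'E'
from h import *
import pickle
s,d=pickle.load(open("w1.pkl","rb")); p=d["pixels"].astype(int)
for r in list(range(184,206,2))+list(range(260,304,4)): 
    print(r,[ "%d"%p[r,c,2] for c in range(308,334)])
for z,pts in((185,[(320.5,201),(320.5,287)]),(118,[(321,300)])):
    for q in pts: print(q,wonz(d,s,*q,z).round(1))
E
```

```text
184 ['240', '239', '240', '239', '239', '239', '239', '239', '236', '233', '234', '235', '234', '234', '233', '233', '234', '240', '239', '181', '164', '164', '165', '164', '164', '163']
186 ['239', '239', '240', '240', '240', '239', '236', '181', '159', '159', '159', '158', '158', '157', '158', '156', '155', '157', '196', '169', '163', '162', '164', '166', '164', '166']
188 ['239', '239', '239', '239', '239', '237', '171', '154', '157', '160', '158', '160', '158', '157', '158', '157', '159', '156', '147', '162', '165', '162', '165', '164', '167', '165']
190 ['239', '240', '240', '239', '239', '237', '152', '153', '156', '160', '159', '158', '159', '160', '160', '158', '159', '158', '152', '162', '167', '165', '164', '167', '167', '167']
192 ['239', '239', '240', '239', '237', '214', '153', '158', '159', '160', '159', '162', '160', '160', '160', '161', '159', '155', '156', '153', '162', '165', '167', '166', '166', '162']
194 ['239', '239', '238', '240', '233', '171', '150', '157', '161', '160', '158', '160', '160', '161', '162', '160', '162', '160', '157', '147', '162', '167', '166',
[... 2410 characters left out ...]
 '174', '163', '166', '166', '165', '168']
292 ['169', '168', '168', '168', '165', '163', '166', '182', '229', '235', '235', '236', '236', '235', '235', '235', '235', '235', '235', '212', '176', '166', '166', '165', '167', '166']
296 ['168', '166', '166', '166', '165', '165', '163', '163', '228', '235', '236', '235', '236', '236', '236', '235', '237', '234', '236', '213', '173', '163', '164', '164', '163', '165']
300 ['161', '164', '163', '162', '163', '162', '163', '161', '192', '202', '205', '203', '200', '203', '202', '203', '203', '204', '202', '184', '171', '165', '163', '163', '163', '162']
(320.5, 201) [589.  276.1 185. ]
(320.5, 287) [577.3 219.9 185. ]
(321, 300) [568.9 179.8 118. ]
```

```bash
python3 - <<'E'
from h import *
import pickle
s,d=pickle.load(open("w1.pkl","rb"))
a=wonz(d,s,319.8,199.3,185);b=wonz(d,s,320.6,286.7,185);v=a-b;print(a,b,(a+b)/2,np.linalg.norm(v),np.degrees(np.arctan2(v[1],v[0]))-90)
c=(a+b)/2; y=np.degrees(np.arctan2(v[1],v[0]))-90
goto(c[0],c[1],138,y)
E
```

```text
[588.80034263 277.27731888 185.        ] [577.36728813 220.10639873 185.        ] [583.08381538 248.6918588  185.        ] 58.30290598160128 -11.308844015159522
t [0.0002 0.0004 0.1316] r [-0.0011  0.0004 -0.0046]
```

Request:
play_rows(translation=[[0,0,0.02],[0,0,0.055],[0,0,0.09],[0,0,0.115],[0,0,0.128],[0,0,0.131],[0,0,0.131],[0,0,0.131]], rotation=[[-0.001,0,-0.003],[-0.001,0,-0.003],[-0.001,0,-0.003],[-0.001,0,-0.003],[-0.001,0,-0.003],[-0.001,0,-0.003],[-0.001,0,-0.003],[-0.001,0,-0.003]], gripper=[-1,-1,-1,-1,-1,-1,-1,-1])

```text
time_s: 2.5
eef_pos: [583.0, 249.0, 140.3]
ee_rot: [0.001, 0.774, 0.633, 0.001]
force: [0.3, -0.1, -0.2]
grip_width: 0.999
grip_force: 0.0
```

Request:
play_rows(translation=[[0,0,0],[0,0,0],[0,0,0],[0,0,0],[0,0,0],[0,0,0],[0,0,0],[0,0,0],[0,0,0],[0,0,0]], rotation=[[0,0,0],[0,0,0],[0,0,0],[0,0,0],[0,0,0],[0,0,0],[0,0,0],[0,0,0],[0,0,0],[0,0,0]], gripper=[0,0.3,0.5,0.7,0.8,0.9,1,1,1,1], force=60)

```text
time_s: 3.75
eef_pos: [582.8, 248.9, 139.4]
ee_rot: [0.0, 0.774, 0.633, 0.0]
force: [0.7, 0.2, 1.3]
grip_width: 0.109
grip_force: 58.6
```

Request:
play_rows(translation=[[0,0,-0.005],[0,0,-0.015],[0,0,-0.035],[0,0,-0.06],[0,0,-0.09],[0,0,-0.12],[0,0,-0.14],[0,0,-0.15],[0,0,-0.15],[0,0,-0.15]], rotation=[[0,0,0],[0,0,0],[0,0,0],[0,0,0],[0,0,0],[0,0,0],[0,0,0],[0,0,0],[0,0,0],[0,0,0]], gripper=[1,1,1,1,1,1,1,1,1,1])

```text
time_s: 5.0
eef_pos: [582.3, 248.8, 288.3]
ee_rot: [-0.0, 0.774, 0.633, -0.0]
force: [0.2, 0.2, -2.0]
grip_width: 0.114
grip_force: 58.4
```

```bash
python3 - <<'E'
from h import *
s=ctrl.sense(); print(s["eef_pos"],s["force"],s["wrist_torque"],s["grip_width"])
# pin frame: mid tip, staging TCP 40 mm clear of the tips (back face 5mm behind mid plate)
ya=np.radians(12.3); n=np.array([np.cos(ya),np.sin(ya)])
root=np.array([554.9,-252.5]); tcp=root-n*(38+4+5+45); print(tcp)
goto(tcp[0],tcp[1],290,12.3)
E
```

```text
[582.28512665 248.84829545 288.25804656] [ 0.24283799  0.23814719 -2.01443009] [ 0.01393999 -0.01669998 -0.04586338] 0.11371228280742685
[ 465.01180715 -272.09879554]
t [-0.5339 -0.012  -0.0013] r [-0.0008  0.0006 -0.4137]
```

Request:
play_rows(translation=[[-0.01,0,0],[-0.03,-0.001,0],[-0.06,-0.001,0],[-0.1,-0.002,0],[-0.14,-0.003,0],[-0.18,-0.004,0],[-0.22,-0.005,0],[-0.255,-0.006,0],[-0.28,-0.006,0],[-0.29,-0.007,0]], rotation=[[0,0,-0.01],[0,0,-0.03],[0,0,-0.05],[0,0,-0.08],[0,0,-0.11],[0,0,-0.14],[0,0,-0.17],[0,0,-0.2],[0,0,-0.22],[0,0,-0.225]], gripper=[1,1,1,1,1,1,1,1,1,1])

```text
time_s: 6.25
eef_pos: [517.8, -35.3, 289.1]
ee_rot: [0.0, 0.698, 0.716, 0.0]
force: [-0.2, -0.2, -1.2]
grip_width: 0.111
grip_force: 58.4
```

```bash
python3 -c "
from h import *
goto(465,-272.1,290,12.3); print(ctrl.sense()['joints'])"
```

```text
t [-0.2354 -0.0586 -0.0009] r [ 0.0005  0.0002 -0.1901]
[-2.94078860e-01  2.63785284e-01  1.41254447e+00  1.46850086e-05
  1.46472386e+00 -3.18687454e-01]
```

Request:
play_rows(translation=[[-0.01,-0.003,0],[-0.03,-0.008,0],[-0.06,-0.015,0],[-0.095,-0.024,0],[-0.13,-0.033,0],[-0.165,-0.042,0],[-0.195,-0.049,0],[-0.22,-0.055,0],[-0.235,-0.0585,0],[-0.235,-0.0585,0]], rotation=[[0,0,-0.01],[0,0,-0.03],[0,0,-0.05],[0,0,-0.08],[0,0,-0.11],[0,0,-0.14],[0,0,-0.16],[0,0,-0.18],[0,0,-0.19],[0,0,-0.19]], gripper=[1,1,1,1,1,1,1,1,1,1])

```text
time_s: 7.5
eef_pos: [466.0, -270.6, 289.1]
ee_rot: [0.0, 0.627, 0.779, 0.0]
force: [0.3, 0.5, -2.1]
grip_width: 0.109
grip_force: 58.5
```

```bash
python3 - <<'E'
from h import *
import pickle
vision.capture("wrist")
s=ctrl.sense(); d=save("wrist","pics/w2.png"); t=save("top","pics/t2.png"); sc=save("scene","pics/s2.png")
pickle.dump((s,d,t,sc),open("w2.pkl","wb"))
print(s["time_s"],s["eef_pos"],s["ee_rot"])
im=np.zeros((600,800,3),np.uint8); im[:480,:640]=d["pixels"]
a=cv2.resize(t["pixels"][200:320,420:560],None,fx=2.2,fy=2.2,interpolation=cv2.INTER_CUBIC); im[600-a.shape[0]:,:a.shape[1]]=a
a=cv2.resize(sc["pixels"][80:260,80:260],None,fx=2.2,fy=2.2,interpolation=cv2.INTER_CUBIC); im[600-a.shape[0]:,800-a.shape[1]:]=a
cv2.imwrite("pics/c2.png",im[:,:,::-1])
E
```

```text
7.55 [ 466.11702881 -269.95468334  289.18438013] [2.73245491e-04 6.26804007e-01 7.79176809e-01 4.04510631e-04]
```

View pics/c2.png

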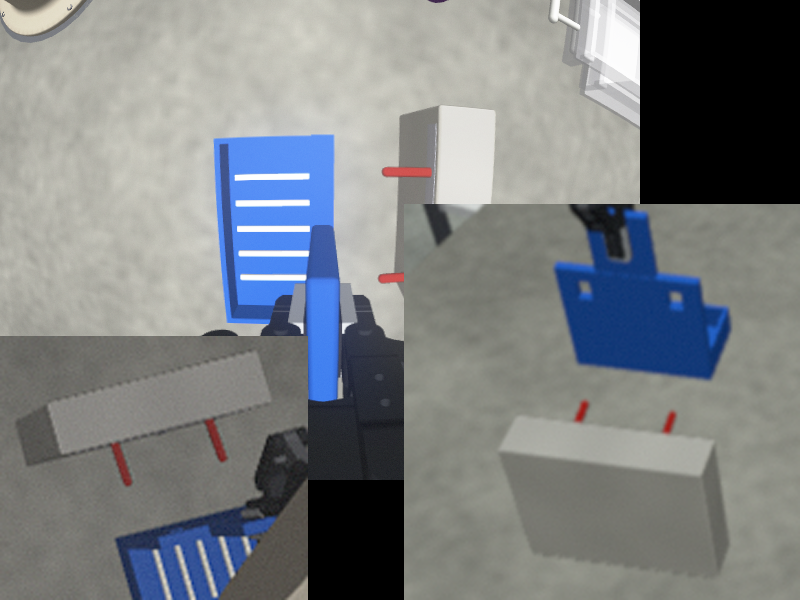

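View pics/w2.png

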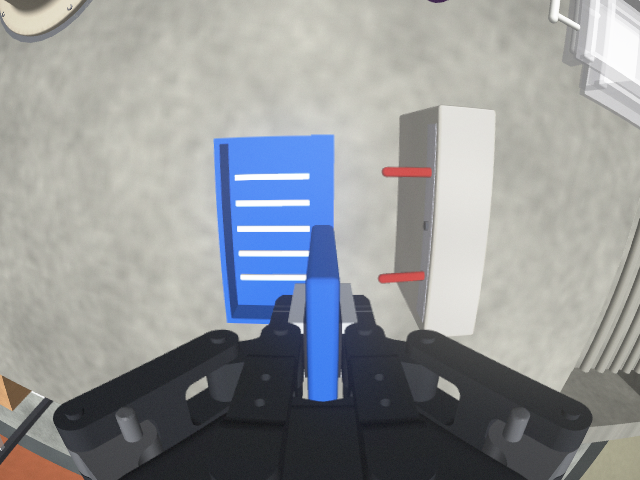

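Both pins are clearly visible in the wrist view (tips at about (383,172) and (380,278)), and the tab's near end is at about row 277. The caddy hangs straight in the grip, with its holes facing the pins.

```bash
python3 - <<'E'
from h import *
import pickle
s,d,t,sc=pickle.load(open("w2.pkl","rb")); p=d["pixels"].astype(int)
m=((p[...,0]>120)&(p[...,1]<110)&(p[...,2]<110)&(p[...,0]-p[...,1]>60)).astype(np.uint8); m[:, :350]=0; m[:,460:]=0; m[320:]=0
n,l,st,c=cv2.connectedComponentsWithStats(m); Rm,tp=wpose(s); T=[];Ro=[]
for i in range(1,n):
    if st[i,4]<60: continue
    v,u=np.nonzero(l==i)
    lo,hi=u.min(),u.max(); cl=[(cc,v[u==cc].mean()) for cc in range(lo+3,hi-3)]
    k=np.polyfit(*zip(*cl),1); tip=(lo-.5,np.polyval(k,lo)); rt=(hi+.5,np.polyval(k,hi))
    A=wonz(d,s,*tip,141);B=wonz(d,s,*rt,135); T.append(A);Ro.append(B)
    print(st[i],tip,rt,"tip",A.round(1),"root",B.round(1),"len",np.linalg.norm(A-B).round(1),"yaw",np.degrees(np.arctan2(*(B-A)[1::-1])).round(2))
for nm,X in(("tips",T),("roots",Ro)):
    v=X[0]-X[1]; print(nm,(X[0]+X[1])/2,np.linalg.norm(v),np.degrees(np.arctan2(v[1],v[0]))-90)
print("upfront", [wonz(d,s,u,v,153).round(1) for u,v in((438.5,106),(425,334))])
print([int(x) for x in p[268:290,321,2]],[int(x) for x in p[392:406,321,2]])
for r in (300,340,380): print(r,[int(x) for x in p[r,300:350,2]])
tz=s["eef_pos"][2]+45.6
for q in((322,278),(322,400)): print((Rm.T@(wonz(d,s,*q,tz)-tp)).round(1))
# plate top +y end at caddy z118
for q in((333,135),(312,135)): print("plate",(Rm.T@(wonz(d,s,*q,tz-67)-tp)).round(1))
# holes via scene camera
a=cv2.resize(sc["pixels"][80:260,80:260],None,fx=1,fy=1)
E
```

```text
[382 167  50  10 443] (np.float64(381.5), np.float64(171.12639685895502)) (np.float64(431.5), np.float64(172.22153427967385)) tip [ 503.4 -218.8  141. ] root [ 545.5 -209.9  135. ] len 43.4 yaw 11.96
[379 272  46  11 381] (np.float64(378.5), np.float64(278.33360323886643)) (np.float64(424.5), np.float64(275.29109311740893)) tip [ 523.7 -306.7  141. ] root [ 565.  -297.9  135. ] len 42.6 yaw 12.09
tips [ 513.56458765 -262.76781748  141.        ] 90.19097245051455 12.981783415182235
roots [ 555.24087367 -253.89340806  135.        ] 90.08285846761972 12.453835836668745
upfront [array([ 532.9, -158.2,  153. ]), array([ 576.5, -345.7,  153. ])]
[164, 163, 164, 163, 164, 163, 164, 163, 169, 186, 208, 224, 235, 236, 237, 239, 241, 241, 243, 242, 242, 241] [239, 239, 239, 238, 239, 238, 239, 239, 238, 138, 56, 54, 53, 47]
300 [161, 162, 160, 160, 163, 149, 167, 199, 219, 224, 233, 237, 242, 242, 242, 242, 242, 242, 242, 242, 243, 241, 242, 242, 242, 242, 242, 242, 242, 242, 242, 242, 242, 240, 237, 233, 227, 223, 197, 155, 158, 160, 160, 158, 157, 160, 158, 158, 159, 158]
340 [69, 69, 71, 78, 90, 90, 116, 171, 208, 218, 225, 233, 240, 240, 240, 241, 241, 241, 240, 241, 242, 242, 240, 241, 241, 241, 240, 241, 241, 241, 241, 241, 241, 238, 234, 229, 223, 208, 157, 98, 94, 87, 73, 77, 70, 74, 76, 73, 75, 76]
380 [65, 62, 62, 99, 177, 177, 175, 145, 167, 199, 217, 225, 233, 239, 240, 240, 239, 240, 239, 239, 239, 239, 240, 239, 239, 240, 239, 240, 239, 240, 240, 240, 238, 233, 228, 222, 203, 165, 157, 169, 172, 148, 83, 61, 63, 65, 69, 69, 61, 54]
[ 29.4   0.5 -45.6]
[-14.9   0.5 -45.6]
plate [69.1  5.3 21.4]
plate [69.1 -3.9 21.4]
```

```bash
cat >> h.py <<'E'
def at(n,lat,z,yaw=12.4):
    a=np.radians(yaw); goto(*(n*np.array([np.cos(a),np.sin(a)])+lat*np.array([-np.sin(a),np.cos(a)])),z,yaw)
def nl(p,yaw=12.4):
    a=np.radians(yaw); return np.array([p[0]*np.cos(a)+p[1]*np.sin(a),-p[0]*np.sin(a)+p[1]*np.cos(a),p[2]])
E
python3 -c "
from h import *
print(nl(ctrl.sense()['eef_pos'])); at(422,-366,184)"
```

```text
[ 397.52256245 -363.37865297  289.40730903]
t [-0.0026  0.0244  0.1054] r [0.0012 0.0003 0.0006]
```

Request:
play_rows(translation=[[-0.003,0.005,0.01],[-0.003,0.01,0.03],[-0.003,0.015,0.055],[-0.003,0.02,0.08],[-0.003,0.024,0.097],[-0.003,0.0245,0.104],[-0.003,0.0245,0.1055],[-0.003,0.0245,0.1055]], rotation=[[0.001,0,0.001],[0.001,0,0.001],[0.001,0,0.001],[0.001,0,0.001],[0.001,0,0.001],[0.001,0,0.001],[0.001,0,0.001],[0.001,0,0.001]], gripper=[1,1,1,1,1,1,1,1])

```text
time_s: 8.7
eef_pos: [490.8, -268.3, 184.5]
ee_rot: [0.001, 0.627, 0.779, -0.0]
force: [-1.3, -0.1, -1.1]
grip_width: 0.108
grip_force: 58.4
```

```bash
python3 - <<'E'
from h import *
import pickle
vision.capture("wrist")
s=ctrl.sense(); d=save("wrist","pics/w3.png"); sc=save("scene","pics/s3.png")
pickle.dump((s,d,sc),open("w3.pkl","wb"))
print(s["time_s"],nl(s["eef_pos"]),s["ee_rot"],s["force"])
im=np.zeros((600,800,3),np.uint8)
a=cv2.resize(d["pixels"][100:400,240:520],None,fx=1.4,fy=1.4); im[:a.shape[0],:a.shape[1]]=a
a=cv2.resize(sc["pixels"][130:230,120:215],None,fx=4,fy=4,interpolation=cv2.INTER_CUBIC); im[:400,800-380:]=a
cv2.imwrite("pics/c3.png",im[:,:,::-1])
E
```

```text
8.75 [ 421.72780189 -367.49283324  184.53280484] [ 7.65012777e-04  6.27193382e-01  7.78863174e-01 -1.80401263e-04] [-0.01945083 -0.17851402 -2.47255259]
```

View pics/c3.png

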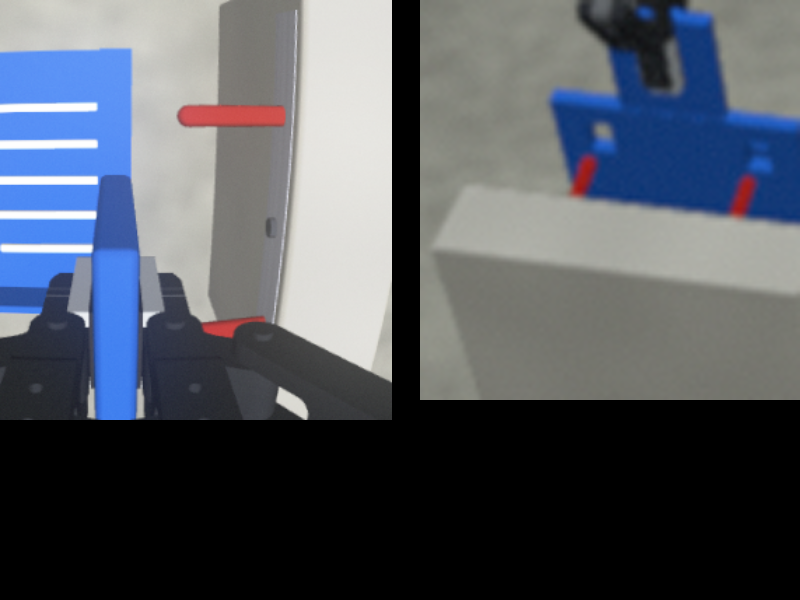

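The scene crop shows each pin tip just below and left of its hole by about the same offset (holes at (602,137) and (761,157), tips at (588,157) and (749,178)). That means the yaw matches, so I'll work out the lateral and height differences.

```bash
python3 - <<'E'
from h import *
import pickle
s,d,sc=pickle.load(open("w3.pkl","rb"))
ps=[]
for i in range(4): vision.capture("wrist"); ps.append(nl(ctrl.sense()["eef_pos"]))
print(np.round(ps,1)); tcp=np.mean(ps,0)
# red mask tips in scene
p=sc["pixels"].astype(int); m=((p[...,0]-p[...,1]>60)&(p[...,0]-p[...,2]>60)).astype(np.uint8); m[:,:110]=0;m[:,230:]=0
a12=np.radians(12.4); N=np.array([np.cos(a12),np.sin(a12),0])
def onn(u,v,n): c,r=ray(sc,u,v); return nl(c+r*(n-c@N)/(r@N))
n,l,st,c=cv2.connectedComponentsWithStats(m)
for i in range(1,n):
    if st[i,4]<8: continue
    v,u=np.nonzero(l==i); k=np.polyfit(v,u,1); vt=v.min()-.5; print("tip px",np.polyval(k,vt),vt,onn(np.polyval(k,vt),vt,446).round(1))
    print("  centroid px",c[i])
# holes: plate's back-face blobs brighter than the plate
g=cv2.resize(sc["pixels"][150:182,155:220],None,fx=1,fy=1).astype(int)
for r in range(10,26): print(150+r,' '.join("%3d"%x for x in g[r,:,1]))
E
```

```text
[[ 421.7 -367.4  184.3]
 [ 421.7 -367.4  184.2]
 [ 421.6 -367.3  184.1]
 [ 421.6 -367.3  184. ]]
tip px 161.938447543966 169.5 [ 446.  -414.2  141. ]
  centroid px [160.25       174.10714286]
tip px 201.73166666666665 174.5 [ 446.  -323.9  140.9]
  centroid px [200.14814815 179.22222222]
160  56  56  59  58  56  55  55  56  67  78  81  75  63  56  56  57  55  57  55  56  58  57  58  56  57  56  56  58  55  59  56  56  58  62  61  63  59  59  58  60  62  71  80  84  83  88  88  93  91  92  93  95  95  96  99 100 100 102 104 105 119 143 148 147 147
161  56  56  59  58  57  55  54  56  79 110 115 111  85  63  53  57  55  57  56  57  57  56  60  56  54  57  58  58  56  56  57  58  58  56  59  58  54  57  56  57  58  61  63  67  70  72  73  77  78  80  79  83  85  87  89  91  92  92  92  86 102 141 150 148 148
162  61  55  56  58  57  55  52  54  82 124 134 127 102  68  57  57  57  58  56  57  56  56  58  58  58  56  54  58  58  57  57  57  57  57  57  56  56  56  57  56  56  57  58  59  58  60  59  60  62  65  64  66  69  71  73  74  78  79  77  73  95 138 149 149 149
163  64  58  56  58
[... 2712 characters left out ...]
  56  56  57  58  56  56  59  56  57  56  56  56  56  55  57  56  58  57  57  58  55  60  55  55  51  55  62  64  66  67  66  60  58  57  57  57  56  56  54  51  53  56  57
174 145 135  98  57  36  30  30  35  49  55  56  55  56  58  56  56  56  56  57  57  56  59  57  57  54  58  56  55  56  57  56  55  57  56  58  57  58  55  57  57  56  56  59  57  54  50  43  41  49  57  58  57  58  58  56  55  56  56  56  55  55  51  52  56  56
175 150 140 111  61  31  31  31  37  55  57  57  58  54  57  55  59  55  57  56  56  58  59  57  56  56  58  57  55  57  56  58  57  58  56  55  56  57  57  56  56  58  57  55  59  53  42  33  34  42  55  57  57  56  55  53  56  57  56  57  56  57  53  52  59  62
```

```bash
python3 - <<'E'
from h import *
import pickle
s,d,sc=pickle.load(open("w3.pkl","rb"))
a12=np.radians(12.4); N=np.array([np.cos(a12),np.sin(a12),0])
def onn(u,v,n): c,r=ray(sc,u,v); return nl(c+r*(n-c@N)/(r@N))
for q in((165.4,164),(204.8,169.3)): print(onn(*q,427.1).round(1))
p=d["pixels"].astype(int)
# wrist view: left pin and plate end
m=((p[...,0]-p[...,1]>60)&(p[...,0]-p[...,2]>60)).astype(np.uint8); m[260:]=0
v,u=np.nonzero(m); k=np.polyfit(u,v,1); lo=u.min()
print("pin tip",nl(wonz(d,s,lo-.5,np.polyval(k,lo),141)).round(1),"root",nl(wonz(d,s,u.max(),np.polyval(k,u.max()),135)).round(1))
b=(p[...,2]-p[...,0]>80); col=b[:,328]; print("plate end row",np.nonzero(col)[0].min()); r=np.nonzero(col)[0].min()-.5
print(nl(wonz(d,s,328,r,s["eef_pos"][2]-21.4)).round(1))
E
```

```text
[ 427.1 -412.7  140.6]
[ 427.1 -322.7  139.4]
pin tip [ 445.3 -321.9  141. ] root [ 487.3 -322.   135. ]
plate end row 135
[ 424.9 -298.3  163.1]
```

Request:
play_rows(translation=[[0,0.004,0],[0,0.01,0],[0,0.015,0],[0,0.02,0],[0,0.025,0],[0,0.03,0],[0,0.035,0],[0,0.035,0]], rotation=[[0,0,0],[0,0,0],[0,0,0],[0,0,0],[0,0,0],[0,0,0],[0,0,0],[0,0,0]], gripper=[1,1,1,1,1,1,1,1])

```text
time_s: 10.05
eef_pos: [525.1, -260.6, 183.7]
ee_rot: [0.0, 0.627, 0.779, -0.0]
force: [-0.6, 0.9, -0.8]
grip_width: 0.112
grip_force: 58.5
```

```bash
python3 - <<'E'
from h import *
import pickle
vision.capture("wrist")
s=ctrl.sense(); d=save("wrist","pics/w4.png"); sc=save("scene","pics/s4.png")
print(s["time_s"],nl(s["eef_pos"]),s["force"],s["wrist_torque"])
im=np.zeros((420,800,3),np.uint8)
a=cv2.resize(d["pixels"][100:400,240:520],None,fx=1.4,fy=1.4); im[:a.shape[0],:a.shape[1]]=a
a=cv2.resize(sc["pixels"][130:230,120:215],None,fx=4,fy=4,interpolation=cv2.INTER_CUBIC); im[:400,800-380:]=a
cv2.imwrite("pics/c4.png",im[:,:,::-1])
E
```

```text
10.1 [ 456.68491231 -367.22771666  183.71201115] [ 0.30250569 -0.67633803 -1.92753185] [-0.02182954 -0.03935637  0.03161982]
```

View pics/c4.png

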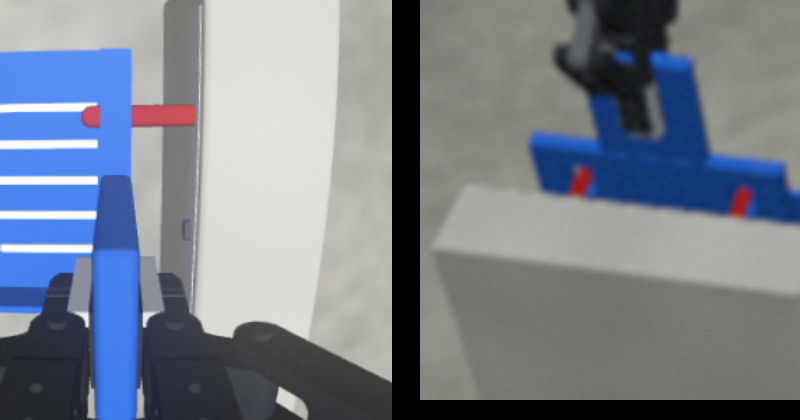

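The pins are through both holes (the left tip shows on the tray side at (92,117)), and there's no contact force.

Request:
play_rows(translation=[[0,0.004,0.001],[0,0.009,0.002],[0,0.013,0.003],[0,0.017,0.004],[0,0.02,0.005],[0,0.022,0.005],[0,0.022,0.005]], rotation=[[0,0,0],[0,0,0],[0,0,0],[0,0,0],[0,0,0],[0,0,0],[0,0,0]], gripper=[1,1,1,1,1,1,1])

```text
time_s: 11.08
eef_pos: [546.4, -256.0, 178.8]
ee_rot: [0.0, 0.627, 0.779, -0.0]
force: [-0.1, -0.1, -2.0]
grip_width: 0.109
grip_force: 58.5
```

Request:
play_rows(translation=[[0,0.001,0],[0,0.002,0],[0,0.003,0],[0,0.003,0]], rotation=[[0,0,0],[0,0,0],[0,0,0],[0,0,0]], gripper=[1,1,1,1])

```text
time_s: 11.58
eef_pos: [549.0, -255.5, 178.8]
ee_rot: [-0.0, 0.627, 0.779, -0.001]
force: [-2.4, -0.7, -1.0]
grip_width: 0.11
grip_force: 58.8
```

```bash
python3 -c "
from h import *
s=ctrl.sense(); print(nl(s['eef_pos']),nl(s['force']),s['wrist_torque'])"
```

```text
[ 481.33119689 -367.38181297  178.80133741] [-2.51051683 -0.20414742 -0.99537907] [-0.09145067  0.54365653  0.1774333 ]
```

Request:
play_rows(translation=[[0,0.001,0],[0,0.0015,0],[0,0.0015,0.0015],[0,0.0015,0.003],[0,0.0015,0.004],[0,0.0015,0.004]], rotation=[[0,0,0],[0,0,0],[0,0,0],[0,0,0],[0,0,0],[0,0,0]], gripper=[1,1,1,1,1,1])

```text
time_s: 12.32
eef_pos: [549.3, -255.6, 174.9]
ee_rot: [-0.001, 0.627, 0.779, -0.002]
force: [-10.2, -2.0, 1.3]
grip_width: 0.11
grip_force: 59.4
```

```bash
python3 -c "
from h import *
s=ctrl.sense(); print(nl(s['eef_pos']),nl(s['force']),s['wrist_torque'])"
```

```text
[ 481.62156666 -367.56265525  174.85325307] [-10.36644302   0.23639889   1.28494996] [-0.42535624  1.93096837  0.17270221]
```

Request:
play_rows(translation=[[0,0,0.0005],[0,0,0.001],[0,0,0.0015],[0,0,0.0015]], rotation=[[0,0,0],[0,0,0],[0,0,0],[0,0,0]], gripper=[1,1,1,1])

```text
time_s: 12.82
eef_pos: [549.3, -255.6, 174.3]
ee_rot: [-0.001, 0.627, 0.779, -0.002]
force: [-11.9, -2.3, 9.0]
grip_width: 0.113
grip_force: 60.1
```

```bash
python3 -c "
from h import *
s=ctrl.sense(); print(nl(s['eef_pos']),nl(s['force']),s['wrist_torque'])"
```

```text
[ 481.62266669 -367.60581862  174.31582017] [-12.12836525   0.35698764   9.00377447] [-0.17596945  2.38778061  0.21541027]
```

Request:
play_rows(translation=[[0,0,0],[0,0,0],[0,0,0],[0,0,0],[0,0,0],[0,0,0],[0,0,0]], rotation=[[0,0,0],[0,0,0],[0,0,0],[0,0,0],[0,0,0],[0,0,0],[0,0,0]], gripper=[0.7,0.5,0.3,0.2,0.2,0.2,0.2])

```text
time_s: 13.7
eef_pos: [550.7, -255.0, 173.3]
ee_rot: [0.0, 0.627, 0.779, -0.0]
force: [0.7, -0.8, 0.6]
grip_width: 0.4
grip_force: 0.0
```

Request:
play_rows(translation=[[0,0,-0.005],[0,0,-0.015],[0,0,-0.03],[0,0,-0.05],[0,0,-0.075],[0,0,-0.1],[0,0,-0.12],[0,0,-0.13],[0,0,-0.13]], rotation=[[0,0,0],[0,0,0],[0,0,0],[0,0,0],[0,0,0],[0,0,0],[0,0,0],[0,0,0],[0,0,0]], gripper=[0.2,0.2,0.2,0.2,0.2,0.2,0.2,0.2,0.2])

```text
time_s: 14.82
eef_pos: [550.8, -255.0, 303.9]
ee_rot: [0.001, 0.627, 0.779, -0.0]
force: [-0.1, -0.7, 0.1]
grip_width: 0.404
grip_force: 0.0
```

```bash
python3 - <<'E'
from h import *
s=ctrl.sense(); d=save("wrist","pics/w5.png"); sc=save("scene","pics/s5.png"); print(s["time_s"],s["force"],s["eef_pos"])
im=np.zeros((590,800,3),np.uint8)
a=cv2.resize(d["pixels"],(560,420)); im[:420,:560]=a
a=cv2.resize(sc["pixels"][120:260,110:240],None,fx=3,fy=3,interpolation=cv2.INTER_CUBIC); im[590-420:,800-390:]=a
cv2.imwrite("pics/c5.png",im[:,:,::-1])
E
```

```text
14.825 [-0.13446238 -0.71610329  0.08564237] [ 550.80213428 -255.02301137  303.94953145]
```

View pics/c5.png

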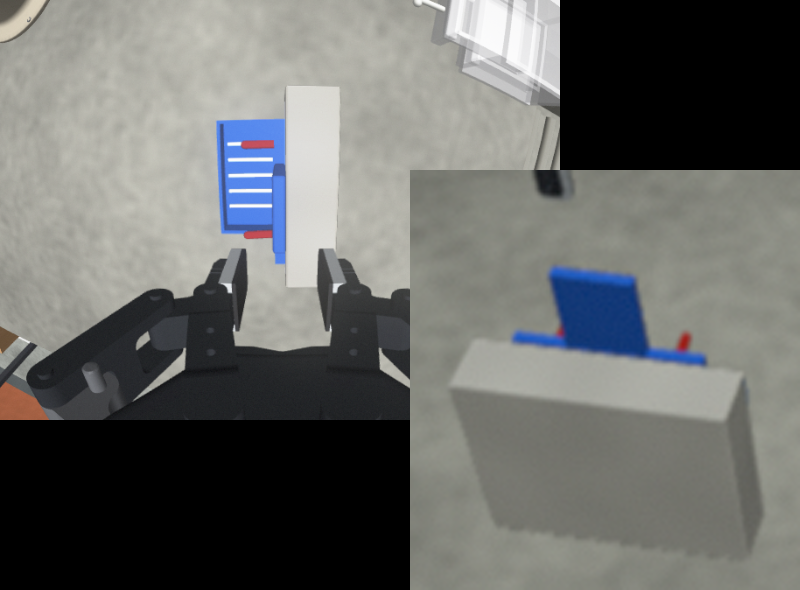

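The caddy hangs on both pins, with its tray towards the robot and its back against the tiles. The pin tips show through at about (258,145) and (258,235). I'll do a numeric check that it's flush and upright.

```bash
python3 - <<'E'
from h import *
for i in range(3): vision.capture("top")
s=ctrl.sense(); d=vision.capture("wrist"); p=d["pixels"].astype(int)
b=(p[...,2]-p[...,0]>80)&(p[...,2]>200)
for r in (220,250,275):
    c=np.nonzero(b[r,300:345])[0]+300; print(r,c.min(),c.max(),nl(wonz(d,s,c.min()-.5,r,219)).round(1),nl(wonz(d,s,c.max()+.5,r,219)).round(1))
r=150; c=np.nonzero(b[r,290:345])[0]+290; print("plate back",c.max(),nl(wonz(d,s,c.max()+.5,r,152)).round(1))
r=293; c=np.nonzero(b[r,290:345])[0]+290; print("plate",c.min(),c.max(),nl(wonz(d,s,c.min()-.5,r,152)).round(1),nl(wonz(d,s,c.max()+.5,r,152)).round(1))
print(s["time_s"])
E
```

```text
220 312 325 [ 476.8 -350.3  219. ] [ 485.6 -350.3  219. ]
250 300 325 [ 469.  -369.9  219. ] [ 485.6 -369.9  219. ]
275 313 325 [ 477.1 -387.   219. ] [ 485.6 -387.   219. ]
plate back 325 [ 486.1 -309.1  152. ]
plate 315 326 [ 476.6 -429.6  152. ] [ 487.  -429.6  152. ]
15.075
```

```bash
python3 -c "
from h import *
print(ctrl.finish_job())"
```

```text
the job is handed in; nothing more can be done
None
```

The blue caddy hangs on both red pins, upright with its back plate flush to the tiles and its tray towards the robot; I handed the job in at about 15 s, and the arm touched nothing else.

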